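# Collect the brown glass in the bottle caddy

### The arm

A 6-joint arm with a two-finger parallel gripper is mounted at the origin on a cart in front of the work surface, level with it; the furniture and walls round the work are solid. World frame = base frame: x ahead of the robot, y to its left, z up, the work surface at z = 0. Lengths are in m, angles in rad, forces in N, time in s.
With the tool pointing down it reaches from about 0.25 to 0.725 m from the base axis. Payload 4 kg.
Tool frame: the origin (TCP) lies midway between the tips of the shut fingers; the grasp point (between the pads) lies 19 mm behind it; y points along the fingers, z is the direction in which the jaws open and shut, and the axes are right-handed (so a half turn about y gives the same grasp; the last joint's range is limited). The gripper opens to 85 mm and grips with 20 to 120 N. Pads are 22 mm wide; open, the fingers measure 114 mm over their backs; the gripper's body (76 mm by 85 mm) begins 54 mm behind the grasp point. The pads swing forward as they close: fully open they stand 13 mm farther back than shut.
Start: joints at [1.336, 0.241, 0.005, 1.335, 0, 1.571], TCP at [0.116, 0.486, 0.231] pointing down, gripper open.
Joint ranges: [-2.72, 2.72], [-1.05, 1.87], [-1.09, 1.28], [-1.99, 2.15], [-1.42, 1.44], [-3.14, 3.14]. Speed limits (rad/s): [2.79, 2.79, 3.14, 3.14, 3.14, 3.14].

### API

Orientations are given as a unit quaternion [x, y, z, w].
In Python, from workcell import bot gives the robot as it stands. The module is installed in compiled form; this text tells all that it offers.
- The arm moves only by the shell command python3 -m handwheel 'ROWS' [OPENING]. ROWS is JSON, a list of rows, each a list of 6 numbers: the shift along the tool's x, y, z in units of 25 mm (1.0 is 25 mm), then the turn, a rotation vector about the tool's x, y, z in units of 10 degrees (1.0 is 10 degrees). A call has exactly 5 rows; each row is the pose to reach, as a shift and turn from the pose commanded when the call began, along the tool's axes at that moment; what a row does not reach only later rows make up. A row lasts 1/8 s, in which the tool goes at most 62.5 mm and 10.7 degrees, less where a joint would pass 70% of its speed; a pose out of reach is approached as far as the arm can. A call with a gripper value outside its range is refused whole. OPENING is the gripper command: -1 is shut, 1 is fully open, values between are in proportion, set as the call begins (- or left out, the last holds). The fingers move at their own pace and stop on an object; the grip force is fixed at half the most. Time passes only in rows, so rows that repeat a pose let the fingers close, or fill a call up. It gives the time, the measured TCP pose, the force and the opening at its end, in the units of the state.
- bot.get_obs(): the state, without advancing time (a new reading comes with each control period).
- bot.camera(name): name is "side" or "top"; returns a dict with "color" (420x560x3 uint8, red, green, blue), "fx", "fy", "cx", "cy" (pixels), "rvec" (rotation vector, rad) and "tvec" (3), from world to camera coordinates, as OpenCV has them. Camera axes: x right, y down, z forward; pixel columns grow to the right and rows downward; lengths in m; the calibration is good to about 2 mm. A picture is of the moment at which its call begins. There is no depth.
- bot.job_done(): hands the job in, once; it reports no verdict.
The state is a dict: "clock": time; "joint_pos": joint angles; "joint_vel": joint speeds; "tau": joint torques, N m; "eef_pos": TCP position; "tool_rot": TCP orientation; "ft_force": force on the tool from outside, world axes, zero at the start; "ft_torque": the same for the moment, N m; "grip_width": finger opening in m.
Only numpy, scipy, OpenCV 4.12 (cv2) and the standard library are available. Lean on these libraries where they do the work, as an engineer would, in place of code of your own. Each camera call takes 0.05 s, during which the arm holds its last target.

### The job

Collect the light-sensitive chemicals, the four loose containers of brown glass, into the low tray: the red-capped bottle in the red bay, the two black-capped bottles one in each grey bay (either way round), and the brown vial in the yellow bay. Each must stand upright on the floor of its bay. Leave the white bottle with the blue cap and the clear vial standing where they are.

Things in the scene. Friction and masses are not known exactly. Their poses are not given: they have to be found in the camera images.
- brown_red: Reagent bottle of brown glass with a red screw cap, 62 mm diameter, 105 mm high; straight round body up to 59 mm, then a shoulder and the cap. Stands on the bench among the others. Any yaw, round. Origin: centre of its underside, z up its axis.
- brown_black_a: Reagent bottle of brown glass with a black screw cap, 54 mm diameter, 88 mm high; straight round body up to 49 mm, then a shoulder and the cap. Stands on the bench among the others. Any yaw, round. Origin: centre of its underside, z up its axis.
- brown_black_b: Reagent bottle of brown glass with a black screw cap, the smallest bottle, 48 mm diameter, 80 mm high; straight round body up to 45 mm, then a shoulder and the cap. Stands on the bench among the others. Any yaw, round. Origin: centre of its underside, z up its axis.
- brown_vial: Slim vial of brown glass with a black cap, 23 mm diameter, 58 mm high, straight sides. Stands on the bench among the others. Any yaw, round. Origin: centre of its underside, z up its axis.
- white_bottle: White plastic bottle with a blue cap, 52 mm diameter, 85 mm high; does not belong in the tray. Stands on the bench among the others. Any yaw, round. Origin: centre of its underside, z up its axis.
- clear_vial: Slim vial of clear glass with a blue cap, 23 mm diameter, 58 mm high; does not belong in the tray. Stands on the bench among the others. Any yaw, round. Origin: centre of its underside, z up its axis.
- bay_red: Red insert: bay of 80 mm diameter for the red-capped bottle. Fixed square insert 96 x 96 x 20 mm in a low aluminium tray (202 x 202 mm, rim 26 mm high) that holds the four inserts two by two, in any order, 98 mm between centres. Origin: centre of its underside, 4 mm above the bench (z = 0); insert top 20 mm and bay floor 4 mm above the origin; x, y along the sides, z up.
- bay_grey_a: Grey insert: bay of 70 mm diameter for a black-capped bottle; one of two alike. Fixed square insert 96 x 96 x 20 mm in a low aluminium tray (202 x 202 mm, rim 26 mm high) that holds the four inserts two by two, in any order, 98 mm between centres. Origin: centre of its underside, 4 mm above the bench (z = 0); insert top 20 mm and bay floor 4 mm above the origin; x, y along the sides, z up.
- bay_grey_b: Grey insert: bay of 70 mm diameter for a black-capped bottle; the other of two alike. Fixed square insert 96 x 96 x 20 mm in a low aluminium tray (202 x 202 mm, rim 26 mm high) that holds the four inserts two by two, in any order, 98 mm between centres. Origin: centre of its underside, 4 mm above the bench (z = 0); insert top 20 mm and bay floor 4 mm above the origin; x, y along the sides, z up.
- bay_yellow: Yellow insert: bay of 40 mm diameter for the vial. Fixed square insert 96 x 96 x 20 mm in a low aluminium tray (202 x 202 mm, rim 26 mm high) that holds the four inserts two by two, in any order, 98 mm between centres. Origin: centre of its underside, 4 mm above the bench (z = 0); insert top 20 mm and bay floor 4 mm above the origin; x, y along the sides, z up.
Not all that is in view belongs to the job. Leave any purple look-alike of the bay_grey_a alone. What is shaped like the white_bottle but orange is not meant.

How it is judged:
By the outcome, as a careful person would: the job done as asked, in the order asked, and still so for the second after the job is handed in, with the robot touching nothing.
It also fails if it takes over 120 s, if anything falls off the work surface, if the arm or the gripper's body presses on something with over 40 N, if the wrist force passes 120 N, or if a joint passes its speed limit or range.

## Working session

There is one attempt and no reset: what is moved stays moved. The work goes in short steps, Python scripts to look and compute and a shell command to move; the robot and the scene stay as the last step left them, time stands still between calls to the robot, and variables do not carry over. Pictures are saved under pics/ and viewed, and the job is handed in when it is done.

```bash
mkdir -p pics; python3 - <<'E'
from workcell import bot
import cv2
print(bot.get_obs())
for n in("top","side"):
    c=bot.camera(n); cv2.imwrite(f"pics/{n}0.png",c["color"][:,:,::-1]); print(n,{k:c[k] for k in c if k!="color"})
E
```

```text
{'clock': 0.0, 'joint_pos': array([ 1.33598441e+00,  2.41387072e-01,  3.70191060e-03,  1.33517429e+00,
       -1.95690666e-05,  1.57079765e+00]), 'joint_vel': array([-1.15873066e-03,  9.69757695e-04,  1.65672486e-03, -2.22265969e-03,
        8.13890467e-05,  6.48504958e-05]), 'tau': array([ 9.86292762e-04, -3.72318578e+01,  2.52407616e+01,  1.69426971e-02,
        5.98097904e-05, -4.89656145e-06]), 'eef_pos': array([0.11618861, 0.48566235, 0.23041736]), 'tool_rot': array([ 0.70296373, -0.08290694,  0.0827498 , -0.7015133 ]), 'ft_force': array([-0.48012957,  0.00338969,  0.90361419]), 'ft_torque': array([-0.02232786,  0.01366172, -0.00097607]), 'grip_width': 0.08527324606783034}
top {'fx': 456.53961922422144, 'fy': 456.53961922422144, 'cx': 283.69488176986505, 'cy': 211.61341869151673, 'rvec': array([ 2.1626627 , -2.10519518,  0.17130749]), 'tvec': array([-0.00968263,  0.47492269,  1.21647069])}
side {'fx': 510.9749640249189, 'fy': 510.9749640249189, 'cx': 276.83016656855796, 'cy': 206.78241477131186, 'rvec': array([ 2.05488308, -0.24949742,  0.16909822]), 'tvec': array([-0.4762937 ,  0.06605507,  1.03113383])}
```

View pics/top0.png

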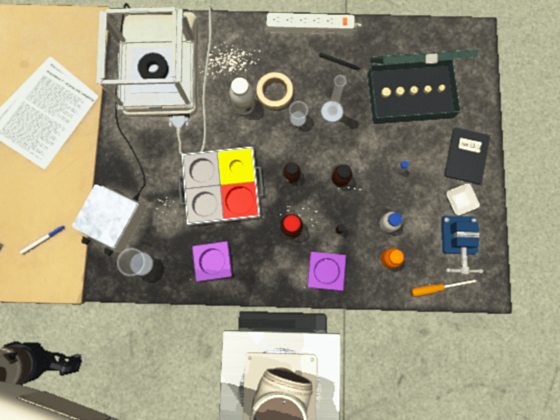

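View pics/side0.png

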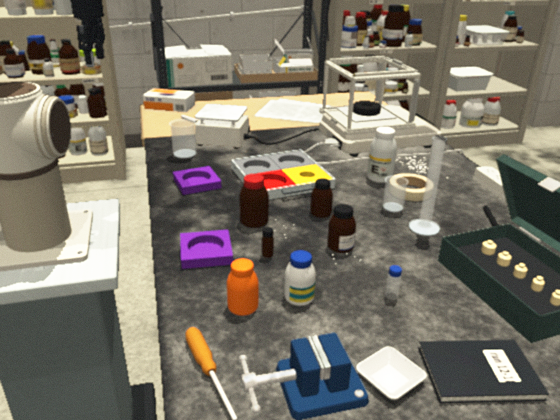

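The top view shows the tray at about (221,185), with grey bays on the left, yellow at (237,165) and red at (239,200). The red-capped bottle is at (291,224), the black-capped ones at (291,172) and (342,175), and the brown vial at (340,230). The items to leave are white/blue (393,221), the clear vial (405,165), orange (394,258) and the purple inserts (212,260) and (327,270).

Next I'll enlarge the crops to confirm these.

```bash
python3 - <<'E'
import cv2
t=cv2.imread("pics/top0.png"); 
cv2.imwrite("pics/topc.png",cv2.resize(t[140:280,175:365],None,fx=4.2,fy=4.2,interpolation=cv2.INTER_CUBIC))
s=cv2.imread("pics/side0.png")
cv2.imwrite("pics/sidec.png",cv2.resize(s[140:275,220:370],None,fx=4.4,fy=4.4,interpolation=cv2.INTER_CUBIC))
E
```

```text
(no output)
```

View pics/topc.png

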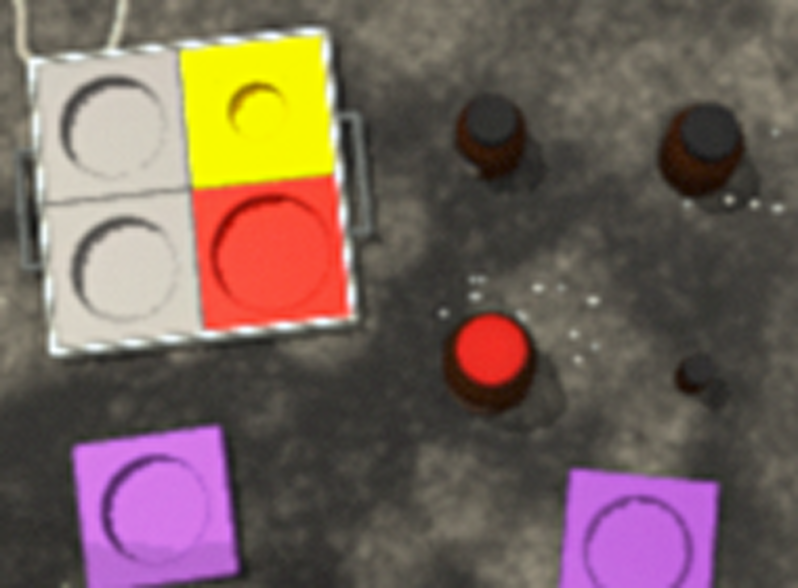

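View pics/sidec.png

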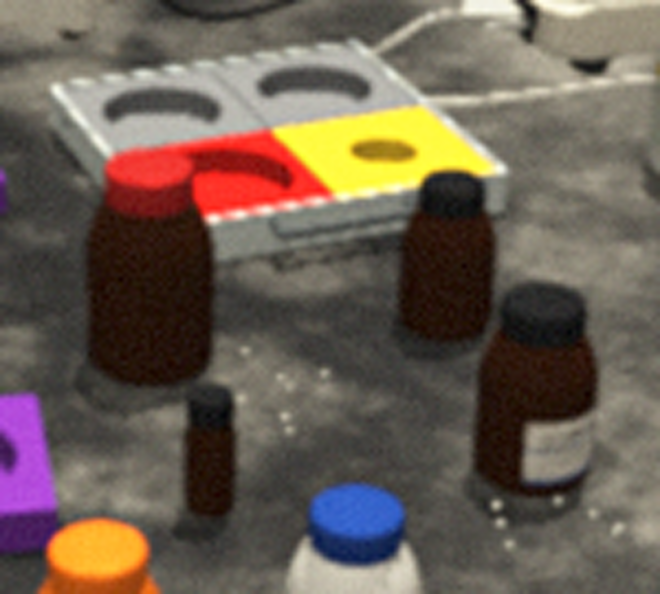

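The crops confirm the four brown containers. The smaller black-capped bottle (b) is at top (291,172) and the larger one (a) at (342,175). Red is at (291,224) and the slim brown vial at (340,230). Now I'll measure.

```bash
cat > h.py <<'E'
import numpy as np,cv2
from scipy.spatial.transform import Rotation as R
def ray(c,u,v,z):
    Rm=R.from_rotvec(c["rvec"]).as_matrix(); o=-Rm.T@c["tvec"]
    d=Rm.T@np.array([(u-c["cx"])/c["fx"],(v-c["cy"])/c["fy"],1]); return o+d*(z-o[2])/d[2]
def proj(c,p):
    Rm=R.from_rotvec(c["rvec"]).as_matrix(); q=Rm@np.asarray(p)+c["tvec"]; return np.array([c["fx"]*q[0]/q[2]+c["cx"],c["fy"]*q[1]/q[2]+c["cy"]])
E
python3 - <<'E'
from workcell import bot
from h import *
np.set_printoptions(precision=4,suppress=True)
c=bot.camera("top");s=bot.camera("side")
for n,(u,v),z in [("b",(493,118),.080),("a",(712,131),.088),("red",(491,349),.105),("vial",(697,371),.058)]:
    p=ray(c,(u+.5)/4.2-.5+175,(v+.5)/4.2-.5+140,z); q=proj(s,p); b=proj(s,[p[0],p[1],0])
    print(n,p,"side crop top",(q-[220,140])*4.4,"base",(b-[220,140])*4.4)
hsv=cv2.cvtColor(c["color"],cv2.COLOR_RGB2HSV)
for n,lo,hi in[("yellow",(22,150,120),(35,255,255)),("red",(0,170,120),(6,255,255))]:
    m=cv2.inRange(hsv,lo,hi); 
    if n=="red": m|=cv2.inRange(hsv,(174,170,120),(180,255,255))
    k,l,st,ce=cv2.connectedComponentsWithStats(m)
    for i in range(1,k):
        if st[i,4]>60:
            cn=max(cv2.findContours((l==i).astype('uint8'),0,1)[0],key=cv2.contourArea)
            (r)=cv2.minAreaRect(cn); print(n,st[i,4],r, ray(c,*r[0],.024), "cap z:",ray(c,*ce[i],.105))
for n,(u,v) in[("ga",(113,127)),("gb",(125,268)),("y",(258,110)),("r",(272,251)),("traycorners",(33,60)),("",(325,32)),("",(352,320)),("",(55,352))]:
    z=.024 if n in("ga","gb","y","r") else .026
    print(n,ray(c,(u+.5)/4.2-.5+175,(v+.5)/4.2-.5+140,z))
for u,v in[(393,218),(405,165)]: print(ray(c,u,v,.085))
E
```

```text
b [ 0.589  -0.0163  0.08  ] side crop top [451.3309 174.9586] base [442.4049 316.5583]
a [ 0.5821 -0.1562  0.088 ] side crop top [540.4886 293.1672] base [525.8989 462.3724]
red [ 0.4355 -0.0184  0.105 ] side crop top [147.8205 159.2574] base [149.3174 351.8612]
vial [ 0.4314 -0.1512  0.058 ] side crop top [203.6375 385.6399] base [203.0203 497.923 ]
yellow 1105 ((235.37193298339844, 166.34754943847656), (33.0190315246582, 33.57118606567383), 83.6598129272461) [0.6037 0.1434 0.024 ] cap z: [0.582  0.1336 0.105 ]
red 1082 ((238.71783447265625, 199.67822265625), (32.537715911865234, 33.33374786376953), 84.2894058227539) [0.5079 0.1298 0.024 ] cap z: [0.4926 0.1211 0.105 ]
red 225 ((291.5000305175781, 223.00003051757812), (16.26345443725586, 16.26345443725586), 45.0) [ 0.4461 -0.0193  0.024 ] cap z: [ 0.4352 -0.0182  0.105 ]
ga [0.5909 0.2387 0.024 ]
gb [0.4947 0.2252 0.024 ]
y [0.6053 0.1416 0.024 ]
r [0.5088 0.128  0.024 ]
traycorners [0.6355 0.295  0.026 ]
 [0.6604 0.0984 0.026 ]
 [0.4635 0.073  0.026 ]
 [0.4369 0.2679 0.026 ]
[ 0.4581 -0.2862  0.085 ]
[ 0.6033 -0.3202  0.085 ]
```

```bash
cat >> h.py <<'E'
def need(tgt,yaw_z=None):
    "print shift (rows units) to reach world TCP tgt from measured pose, and turn to get tool y down, z along yaw_z"
    from workcell import bot
    o=bot.get_obs(); Rm=R.from_quat(o["tool_rot"]).as_matrix()
    print("tcp",o["eef_pos"].round(4),"axes x",Rm[:,0].round(3),"y",Rm[:,1].round(3),"z",Rm[:,2].round(3))
    print("j",o["joint_pos"].round(2),"t",round(o["clock"],2),"w",round(o["grip_width"],4),"F",o["ft_force"].round(1))
    print("shift",(Rm.T@(np.array(tgt)-o["eef_pos"])/.025).round(2))
    if yaw_z is not None:
        z=np.array([np.cos(yaw_z),np.sin(yaw_z),0]);y=np.array([0,0,-1]);x=np.cross(y,z)
        T=np.stack([x,y,z],1); print("turn",(np.degrees(R.from_matrix(Rm.T@T).as_rotvec())/10).round(2))
E
python3 -c "
from h import *
import sys
need([.4355,-.018,.231],0);need([.4355,-.018,.231],np.pi/2);need([.4355,-.018,.231],-np.pi/2)"
```

```text
tcp [0.1162 0.4859 0.2307] axes x [ 0.973 -0.233 -0.   ] y [-0.    -0.001 -1.   ] z [ 0.233  0.973 -0.001]
j [1.34 0.24 0.   1.34 0.   1.57] t 0.2 w 0.0855 F [ 0.1  0.  -0.1]
shift [ 1.711e+01  1.000e-02 -1.663e+01]
turn [0.01 7.65 0.  ]
tcp [0.1162 0.4859 0.2307] axes x [ 0.973 -0.233 -0.   ] y [-0.    -0.001 -1.   ] z [ 0.233  0.973 -0.001]
j [1.34 0.24 0.   1.34 0.   1.57] t 0.2 w 0.0855 F [ 0.1  0.  -0.1]
shift [ 1.711e+01  1.000e-02 -1.663e+01]
turn [ 0.01 -1.35 -0.  ]
tcp [0.1162 0.4859 0.2307] axes x [ 0.973 -0.233 -0.   ] y [-0.    -0.001 -1.   ] z [ 0.233  0.973 -0.001]
j [1.34 0.24 0.   1.34 0.   1.57] t 0.2 w 0.0855 F [ 0.1  0.  -0.1]
shift [ 1.711e+01  1.000e-02 -1.663e+01]
turn [0.000e+00 1.665e+01 1.000e-02]
```

```bash
python3 -m handwheel '[[1.7,0,-1.65,0,0.9,0],[3.4,0,-3.3,0,1.8,0],[5.1,0,-5,0,2.7,0],[6.8,0,-6.6,0,3.6,0],[8.5,0,-8.3,0,4.5,0]]' 1; python3 -c "
from h import *
need([.436,-.018,.231],0)"
```

```text
clock: 0.82
eef_pos: [0.2754, 0.2335, 0.2314]
tool_rot: [-0.616, 0.346, -0.347, 0.617]
ft_force: [0.6, 0.4, 1.3]
grip_width: 0.0853
tcp [0.2754 0.2335 0.2314] axes x [ 0.52  -0.854  0.   ] y [ 0.001  0.    -1.   ] z [0.854 0.52  0.001]
j [ 0.7  -0.04 -0.31  1.3  -0.    1.73] t 0.82 w 0.0853 F [0.6 0.4 1.3]
shift [11.93  0.02  0.26]
turn [-0.01  3.13 -0.  ]
```

```bash
python3 -m handwheel '[[2.4,0,0.05,0,0.8,0],[4.8,0,0.1,0,1.6,0],[7.2,0,0.15,0,2.4,0],[9.6,0,0.2,0,3.13,0],[11.9,0,0.25,0,3.13,0]]'; python3 -c "
from h import *
need([.436,-.018,.037],0)"
```

```text
clock: 1.45
eef_pos: [0.4364, -0.0172, 0.2313]
tool_rot: [-0.501, 0.499, -0.499, 0.501]
ft_force: [0.2, 0.4, 0.3]
grip_width: 0.0856
tcp [ 0.4364 -0.0172  0.2313] axes x [ 0.003 -1.    -0.   ] y [ 0.  0. -1.] z [1.    0.003 0.   ]
j [-0.04  0.12 -0.15  1.31  0.    1.53] t 1.45 w 0.0856 F [0.2 0.4 0.3]
shift [ 0.03  7.77 -0.02]
turn [-0.    0.02 -0.  ]
```

```bash
python3 -m handwheel '[[0.03,2,0,0,0,0],[0.03,4,0,0,0,0],[0.03,6,0,0,0,0],[0.03,7.2,0,0,0,0],[0.03,7.75,0,0,0,0]]' && python3 -c "
from h import *
from workcell import bot
need([.436,-.018,.037],0)
for n in('side','top'):
  c=bot.camera(n);cv2.imwrite(f'pics/{n}1.png',c['color'][:,:,::-1])
  if n=='side': cv2.imwrite('pics/side1c.png',cv2.resize(c['color'][100:260,180:380,::-1],None,fx=3.5,fy=3.5,interpolation=2))"
```

```text
clock: 2.08
eef_pos: [0.4342, -0.016, 0.0358]
tool_rot: [0.502, -0.5, 0.498, -0.5]
ft_force: [-0.2, 0.1, 1.2]
grip_width: 0.085
tcp [ 0.4342 -0.016   0.0358] axes x [ 0.004 -1.    -0.   ] y [-0.003  0.    -1.   ] z [ 1.     0.004 -0.003]
j [-0.04  0.31 -0.47  0.8  -0.    1.53] t 2.08 w 0.085 F [-0.2  0.1  1.2]
shift [ 0.08 -0.05  0.07]
turn [ 0.02  0.02 -0.  ]
```

View pics/side1c.png

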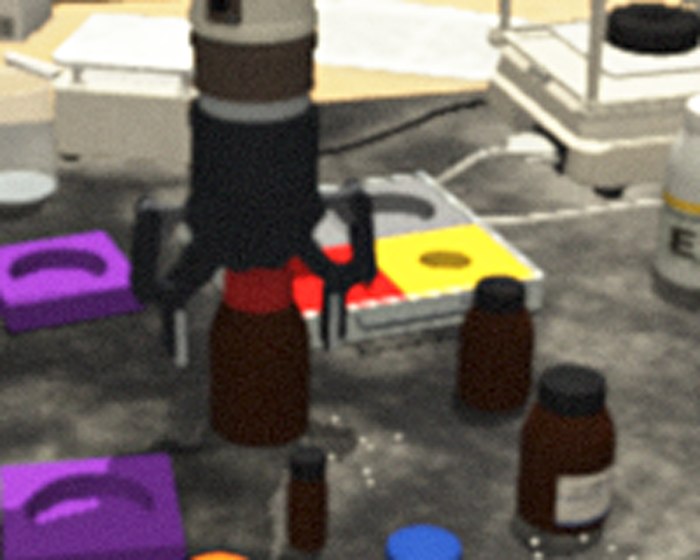

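The fingers straddle the red bottle, centred on it, at about (255,215) in the full side view. I'll close the gripper.

```bash
python3 -m handwheel '[[0,0,0,0,0,0],[0,0,0,0,0,0],[0,0,0,0,0,0],[0,0,0,0,0,0],[0,0,0,0,0,0]]' -1;python3 -m handwheel '[[0,0,0,0,0,0],[0,0,0,0,0,0],[0,-0.5,0,0,0,0],[0,-1,0,0,0,0],[0,-1.5,0,0,0,0]]';  python3 -c "
from h import *
from workcell import bot
need([.508,.129,.16],0)
c=bot.camera('side');cv2.imwrite('pics/side2c.png',cv2.resize(c['color'][100:260,180:380,::-1],None,fx=3.5,fy=3.5,interpolation=2))"
```

```text
clock: 2.8
eef_pos: [0.4368, -0.016, 0.0395]
tool_rot: [-0.5, 0.498, -0.5, 0.502]
ft_force: [-2.9, -0.1, 5.7]
grip_width: 0.0569
clock: 3.42
eef_pos: [0.4361, -0.016, 0.0764]
tool_rot: [-0.501, 0.499, -0.499, 0.501]
ft_force: [-0.5, 0.3, -2.2]
grip_width: 0.057
tcp [ 0.4361 -0.016   0.0764] axes x [ 0.004 -1.     0.   ] y [ 0.001 -0.    -1.   ] z [1.    0.004 0.001]
j [-0.04  0.25 -0.42  0.9   0.    1.53] t 3.42 w 0.057 F [-0.5  0.3 -2.2]
shift [-5.79 -3.34  2.9 ]
turn [-0.01  0.02  0.  ]
```

View pics/side2c.png

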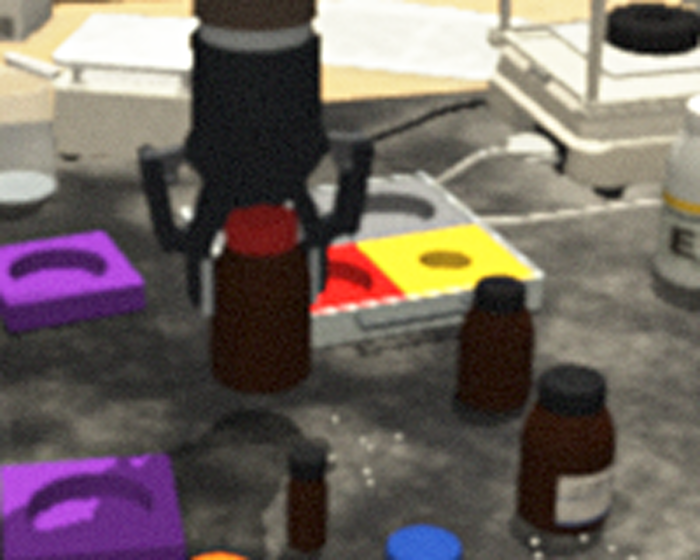

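```bash
python3 -m handwheel '[[-0.5,-0.8,0.3,0,0,0],[-1.8,-1.4,0.9,0,0,0],[-3.1,-1.4,1.6,0,0,0],[-4.5,-1.4,2.3,0,0,0],[-5.8,-1.4,2.9,0,0,0]]';python3 -m handwheel '[[0,0,0,0,0,0],[0,0,0,0,0,0],[0,0,0,0,0,0],[0,0,0,0,0,0],[0,0,0,0,0,0]]';  python3 -c "
from h import *
from workcell import bot
need([.508,.129,.047],0)
for n in('side','top'):
  c=bot.camera(n)
  im=c['color'][60:260,180:380,::-1] if n=='side' else c['color'][130:250,160:340,::-1]
  cv2.imwrite(f'pics/{n}3c.png',cv2.resize(im,None,fx=3,fy=3,interpolation=2))"
```

```text
clock: 4.1
eef_pos: [0.5083, 0.1306, 0.1104]
tool_rot: [-0.501, 0.499, -0.499, 0.501]
ft_force: [-0.3, -1.4, -1.0]
grip_width: 0.057
clock: 4.72
eef_pos: [0.5075, 0.1288, 0.1102]
tool_rot: [-0.501, 0.499, -0.499, 0.501]
ft_force: [0.2, -0.2, -1.5]
grip_width: 0.0568
tcp [0.5075 0.1288 0.1102] axes x [ 0.003 -1.    -0.   ] y [ 0.  0. -1.] z [1.    0.003 0.   ]
j [ 0.25  0.37 -0.14  1.06 -0.    1.82] t 4.72 w 0.0568 F [ 0.2 -0.2 -1.5]
shift [-0.01  2.53  0.02]
turn [-0.    0.02 -0.  ]
```

View pics/side3c.png

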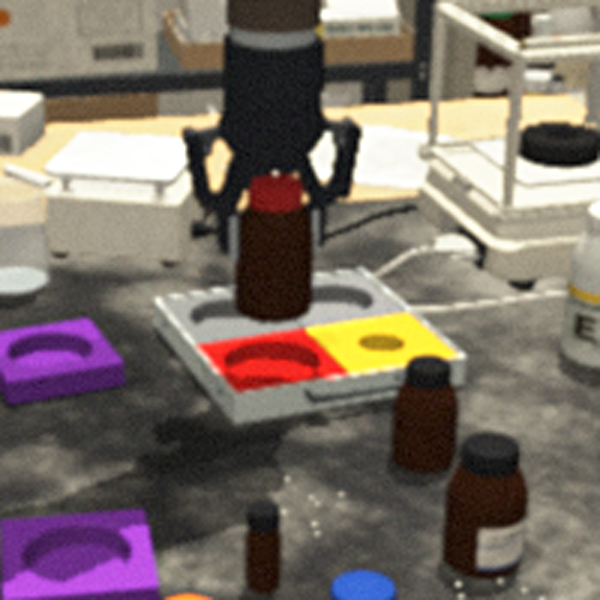

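View pics/top3c.png

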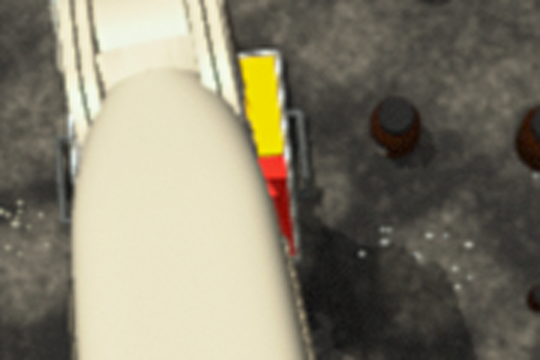

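```bash
python3 -m handwheel '[[0,0.7,0,0,0,0],[0,1.4,0,0,0,0],[0,2,0,0,0,0],[0,2.3,0,0,0,0],[0,2.5,0,0,0,0]]';python3 -m handwheel '[[0,0,0,0,0,0],[0,0,0,0,0,0],[0,0,0,0,0,0],[0,0,0,0,0,0],[0,0,0,0,0,0]]' ;  python3 -c "
from h import *
from workcell import bot
need([.508,.129,.047],0)
for n in('side',):
  c=bot.camera(n)
  im=c['color'][60:260,180:380,::-1]
  cv2.imwrite(f'pics/{n}4c.png',cv2.resize(im,None,fx=3,fy=3,interpolation=2))"
```

```text
clock: 5.45
eef_pos: [0.5075, 0.1293, 0.0475]
tool_rot: [0.501, -0.499, 0.499, -0.501]
ft_force: [-9.9, -1.2, 34.4]
grip_width: 0.0566
clock: 6.08
eef_pos: [0.5077, 0.1294, 0.0477]
tool_rot: [-0.501, 0.499, -0.499, 0.501]
ft_force: [0.7, 0.3, -0.7]
grip_width: 0.0569
tcp [0.5077 0.1294 0.0477] axes x [ 0.004 -1.    -0.   ] y [ 0.  0. -1.] z [1.    0.004 0.   ]
j [ 0.25  0.44 -0.22  0.91 -0.    1.82] t 6.08 w 0.0569 F [ 0.7  0.3 -0.7]
shift [0.01 0.03 0.01]
turn [-0.    0.02 -0.  ]
```

View pics/side4c.png

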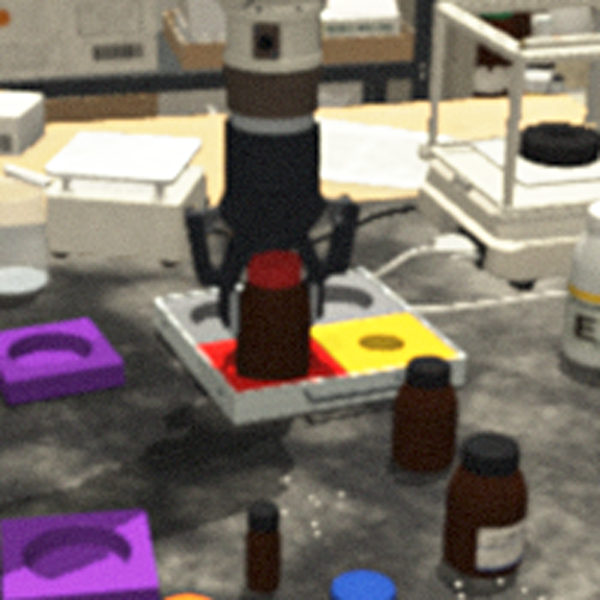

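```bash
python3 -c "
from h import *
from workcell import bot
c=bot.camera('side')
for p in [(.508,.129-.031,.008),(.508,.129-.031,.024),(.508,.129-.04,.024),(.508,.129,.113)]: print(p,(proj(c,p)-[180,60])*3)
cv2.imwrite('pics/side5c.png',cv2.resize(c['color'][130:200,235:315,::-1],None,fx=8,fy=8,interpolation=2))"
```

```text
(0.508, 0.098, 0.008) [280.05763924 390.4584116 ]
(0.508, 0.098, 0.024) [280.2853704  372.41736593]
(0.508, 0.089, 0.024) [283.04584197 377.27177756]
(0.508, 0.129, 0.113) [272.00345144 253.26673548]
```

View pics/side5c.png

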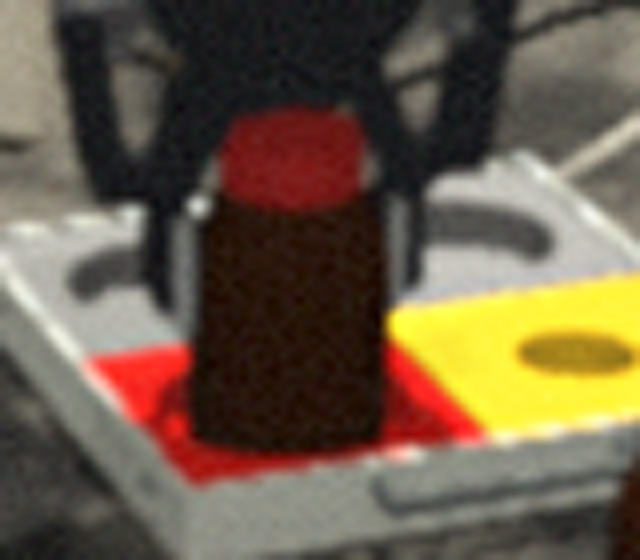

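The bottle is in the red bay: the near rim hides its foot, and the cap is at about (271,146), as predicted. I'll release and lift.

```bash
python3 -m handwheel '[[0,0,0,0,0,0],[0,0,0,0,0,0],[0,0,0,0,0,0],[0,0,0,0,0,0],[0,0,0,0,0,0]]' 1;python3 -m handwheel '[[0,-0.5,0,0,0,0],[0,-1.5,0,0,0,0],[0,-3,0,0,0,0],[0,-5,0,0,0,0],[0,-7,0,0,0,0]]' ;  python3 -c "
from h import *
need([.589,-.0165,.2],0)"
```

```text
clock: 6.8
eef_pos: [0.5076, 0.1293, 0.0476]
tool_rot: [-0.501, 0.499, -0.499, 0.501]
ft_force: [0.2, -0.3, 0.8]
grip_width: 0.0856
clock: 7.42
eef_pos: [0.5074, 0.1293, 0.225]
tool_rot: [-0.501, 0.499, -0.499, 0.501]
ft_force: [1.1, -0.3, -0.1]
grip_width: 0.0856
tcp [0.5074 0.1293 0.225 ] axes x [ 0.004 -1.    -0.   ] y [ 0.001  0.    -1.   ] z [1.    0.004 0.001]
j [0.25 0.29 0.05 1.33 0.   1.82] t 7.42 w 0.0856 F [ 1.1 -0.3 -0.1]
shift [5.85 1.   3.24]
turn [-0.    0.02 -0.  ]
```

```bash
python3 -m handwheel '[[1.2,0,0.7,0,0,0],[2.4,0,1.4,0,0,0],[3.6,0,2.1,0,0,0],[4.8,0.5,2.8,0,0,0],[5.85,1,3.27,0,0,0]]';python3 -m handwheel '[[0,0,0,0,0,0],[0,2,0,0,0,0],[0,4,0,0,0,0],[0,5,0,0,0,0],[0,5.6,0,0,0,0]]' ;  python3 -c "
from h import *
from workcell import bot
need([.590,-.0165,.016],0)
for n in('side','top'):
  c=bot.camera(n)
  im=c['color'][90:240,180:380,::-1] if n=='side' else c['color'][130:250,160:340,::-1]
  cv2.imwrite(f'pics/{n}6c.png',cv2.resize(im,None,fx=3.5,fy=3.5,interpolation=2))"
```

```text
clock: 8.05
eef_pos: [0.5908, -0.0177, 0.1984]
tool_rot: [-0.501, 0.499, -0.499, 0.501]
ft_force: [-0.2, 0.3, 0.2]
grip_width: 0.0854
clock: 8.68
eef_pos: [0.5893, -0.0157, 0.057]
tool_rot: [0.502, -0.499, 0.498, -0.501]
ft_force: [-0.3, 0.1, -0.7]
grip_width: 0.0854
tcp [ 0.5893 -0.0157  0.057 ] axes x [ 0.005 -1.    -0.   ] y [-0.001  0.    -1.   ] z [ 1.     0.005 -0.001]
j [-0.03  0.54 -0.02  1.01  0.    1.54] t 8.68 w 0.0854 F [-0.3  0.1 -0.7]
shift [0.03 1.64 0.03]
turn [ 0.01  0.03 -0.  ]
```

View pics/side6c.png

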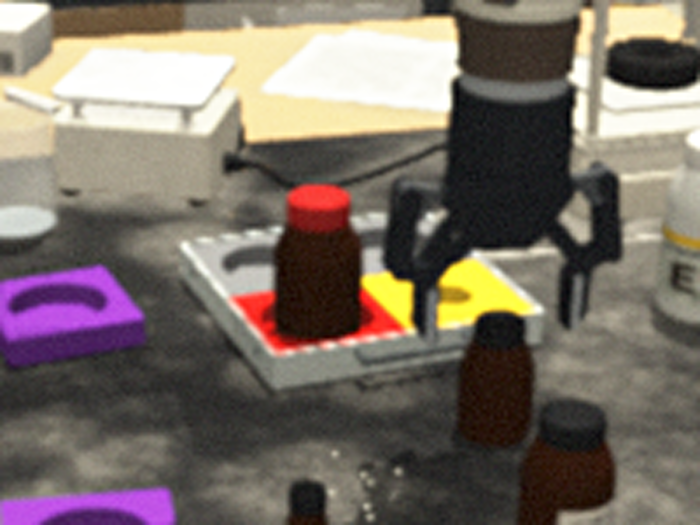

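View pics/top6c.png

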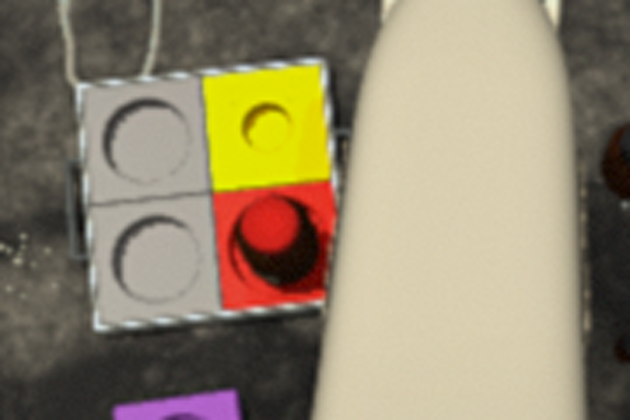

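The red bottle stands upright in the red bay, and the fingers are centred over bottle b. Next I descend, grip and lift.

```bash
python3 -m handwheel '[[0,0.7,0,0,0,0],[0,1.2,0,0,0,0],[0,1.6,0,0,0,0],[0,1.6,0,0,0,0],[0,1.6,0,0,0,0]]';python3 -m handwheel '[[0,0,0,0,0,0],[0,0,0,0,0,0],[0,0,0,0,0,0],[0,0,0,0,0,0],[0,0,0,0,0,0]]' -1 ;python3 -m handwheel '[[0,0,0,0,0,0],[0,0,0,0,0,0],[0,0,0,0,0,0],[0,-0.5,0,0,0,0],[0,-1,0,0,0,0]]';  python3 -c "
from h import *
need([.4945,.225,.16],0)"
```

```text
clock: 9.4
eef_pos: [0.5903, -0.0166, 0.018]
tool_rot: [-0.501, 0.499, -0.499, 0.501]
ft_force: [-0.2, 0.8, 1.0]
grip_width: 0.0852
clock: 10.02
eef_pos: [0.5907, -0.0166, 0.0183]
tool_rot: [-0.501, 0.498, -0.499, 0.502]
ft_force: [-0.1, -0.4, 5.5]
grip_width: 0.0455
clock: 10.65
eef_pos: [0.5889, -0.0165, 0.0423]
tool_rot: [0.502, -0.5, 0.498, -0.5]
ft_force: [0.2, 0.7, -2.5]
grip_width: 0.0457
tcp [ 0.5889 -0.0165  0.0423] axes x [ 0.004 -1.    -0.   ] y [-0.003  0.    -1.   ] z [ 1.     0.004 -0.003]
j [-0.03  0.56 -0.04  0.98 -0.    1.54] t 10.65 w 0.0457 F [ 0.2  0.7 -2.5]
shift [-9.68 -4.7  -3.75]
turn [ 0.01  0.03 -0.  ]
```

```bash
python3 -m handwheel '[[0,-1.5,0,0,0,0],[-0.5,-3,0,0,0,0],[-2.3,-4,0,0,0,0],[-4.3,-4,0,0,0,0],[-6.3,-4,0,0,0,0]]';python3 -m handwheel '[[-1.5,0,0,0,0,0],[-2.8,0,0,0,0,0],[-3.6,0,0,0,0,0],[-3.9,0,0,0,0,0],[-3.9,0,0,0,0,0]]' ;  python3 -c "
from h import *
from workcell import bot
need([.591,.239,.027],0)
for n in('side',):
  c=bot.camera(n)
  im=c['color'][40:200,180:380,::-1]
  cv2.imwrite(f'pics/{n}7c.png',cv2.resize(im,None,fx=3.5,fy=3.5,interpolation=2))"
```

```text
clock: 11.28
eef_pos: [0.5893, 0.1421, 0.1437]
tool_rot: [-0.501, 0.499, -0.499, 0.501]
ft_force: [-0.1, 0.2, -2.6]
grip_width: 0.0457
clock: 11.9
eef_pos: [0.5888, 0.238, 0.1425]
tool_rot: [0.501, -0.499, 0.499, -0.501]
ft_force: [0.3, -0.2, -2.6]
grip_width: 0.0461
tcp [0.5888 0.238  0.1425] axes x [ 0.004 -1.     0.001] y [-0.    -0.001 -1.   ] z [ 1.     0.004 -0.   ]
j [ 0.38  0.56  0.24  1.26 -0.    1.95] t 11.9 w 0.0461 F [ 0.3 -0.2 -2.6]
shift [-0.04  4.62  0.09]
turn [0.   0.02 0.  ]
```

View pics/side7c.png

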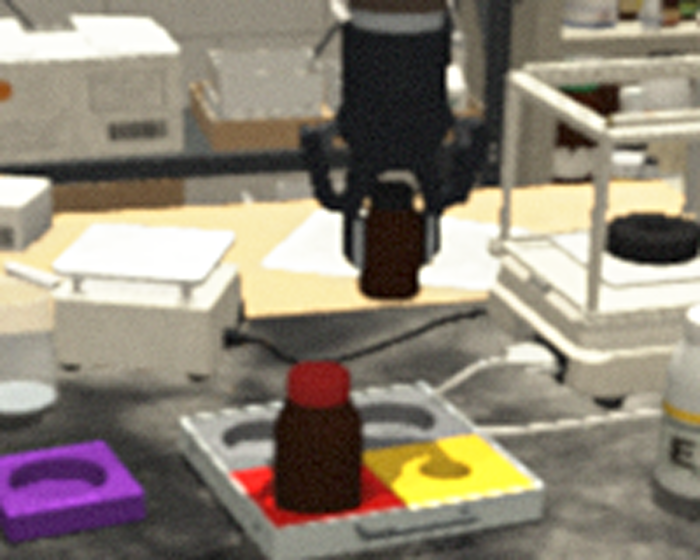

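```bash
python3 -m handwheel '[[0,1.2,0.08,0,0,0],[0,2.4,0.08,0,0,0],[0,3.4,0.08,0,0,0],[0,4.2,0.08,0,0,0],[0,4.45,0.08,0,0,0]]';python3 -m handwheel '[[0,0.05,0,0,0,0],[0,0.1,0,0,0,0],[0,0.13,0,0,0,0],[0,0.13,0,0,0,0],[0,0.13,0,0,0,0]]' ;  python3 -c "
from h import *
from workcell import bot
need([.591,.239,.027],0)
c=bot.camera('side')
for p in [(.591,.239-.024,.008),(.591,.239-.035,.024),(.591,.239,.088)]: print(p,(proj(c,p)-[240,110])*7)
cv2.imwrite(f'pics/side8c.png',cv2.resize(c['color'][110:190,240:350,::-1],None,fx=7,fy=7,interpolation=2))"
```

```text
clock: 12.58
eef_pos: [0.5899, 0.2365, 0.0298]
tool_rot: [0.502, -0.5, 0.499, -0.499]
ft_force: [-0.5, 0.1, -2.0]
grip_width: 0.0459
clock: 13.2
eef_pos: [0.591, 0.2386, 0.0284]
tool_rot: [-0.501, 0.499, -0.499, 0.501]
ft_force: [0.7, 0.0, -3.0]
grip_width: 0.0459
tcp [0.591  0.2386 0.0284] axes x [ 0.004 -1.    -0.   ] y [ 0.  0. -1.] z [1.    0.004 0.   ]
j [0.38 0.65 0.1  1.02 0.   1.95] t 13.2 w 0.0459 F [ 0.7  0.  -3. ]
shift [-0.02  0.05  0.  ]
turn [-0.    0.03 -0.  ]
(0.591, 0.215, 0.008) [372.56435652 403.67944626]
(0.591, 0.204, 0.024) [382.00797509 375.95099757]
(0.591, 0.239, 0.088) [361.18183812 180.08703684]
```

View pics/side8c.png

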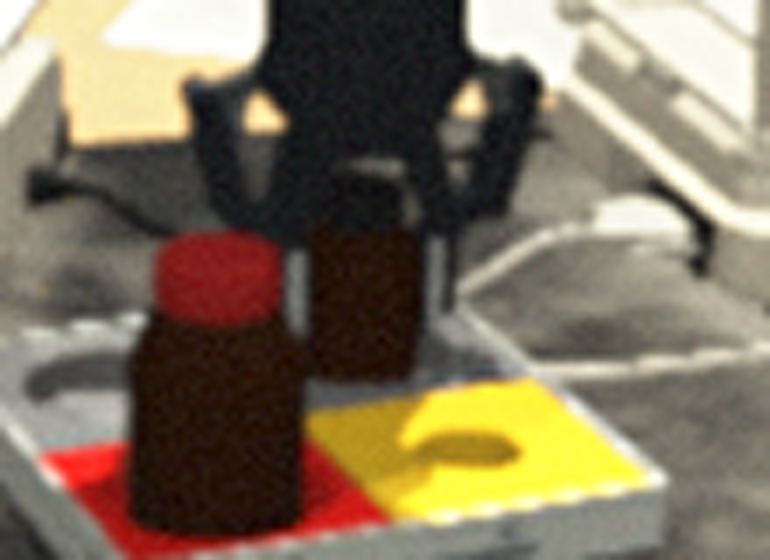

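```bash
python3 -m handwheel '[[0,0.03,0,0,0,0],[0,0.06,0,0,0,0],[0,0.08,0,0,0,0],[0,0.08,0,0,0,0],[0,0.08,0,0,0,0]]'; python3 -m handwheel '[[0,0,0,0,0,0],[0,0,0,0,0,0],[0,0,0,0,0,0],[0,0,0,0,0,0],[0,0,0,0,0,0]]' 1;python3 -m handwheel '[[0,-0.5,0,0,0,0],[0,-1.5,0,0,0,0],[0,-3,0,0,0,0],[0,-5,0,0,0,0],[0,-7,0,0,0,0]]' ;  python3 -c "
from h import *
need([.583,-.156,.2],0)"
```

```text
clock: 13.88
eef_pos: [0.5908, 0.2385, 0.0264]
tool_rot: [-0.501, 0.499, -0.499, 0.501]
ft_force: [-1.9, -1.0, 1.3]
grip_width: 0.0463
clock: 14.5
eef_pos: [0.5909, 0.2384, 0.026]
tool_rot: [-0.501, 0.499, -0.499, 0.501]
ft_force: [0.3, -0.1, 0.5]
grip_width: 0.0854
clock: 15.12
eef_pos: [0.5907, 0.2384, 0.2036]
tool_rot: [-0.501, 0.499, -0.499, 0.501]
ft_force: [0.2, 0.5, 0.3]
grip_width: 0.0855
tcp [0.5907 0.2384 0.2036] axes x [ 0.004 -1.    -0.   ] y [ 0.001  0.    -1.   ] z [1.    0.004 0.001]
j [0.38 0.53 0.36 1.4  0.   1.95] t 15.12 w 0.0855 F [0.2 0.5 0.3]
shift [15.77  0.14 -0.38]
turn [-0.    0.02 -0.  ]
```

```bash
python3 -m handwheel '[[2.4,0,-0.05,0,0,0],[4.8,0,-0.1,0,0,0],[7.2,0,-0.15,0,0,0],[9.6,0,-0.25,0,0,0],[12,0,-0.3,0,0,0]]';python3 -m handwheel '[[2.4,0,-0.08,0,0,0],[3.77,0,-0.08,0,0,0],[3.77,1.5,-0.08,0,0,0],[3.77,3.5,-0.08,0,0,0],[3.77,5.3,-0.08,0,0,0]]' ;  python3 -c "
from h import *
from workcell import bot
need([.583,-.156,.022],0)
for n in('side','top'):
  c=bot.camera(n)
  im=c['color'][110:260,200:400,::-1] if n=='side' else c['color'][130:250,160:340,::-1]
  cv2.imwrite(f'pics/{n}9c.png',cv2.resize(im,None,fx=3.5,fy=3.5,interpolation=2))"
```

```text
clock: 15.75
eef_pos: [0.5846, -0.0634, 0.2024]
tool_rot: [-0.501, 0.498, -0.499, 0.502]
ft_force: [1.7, 0.7, -0.4]
grip_width: 0.0852
clock: 16.38
eef_pos: [0.5833, -0.1563, 0.0683]
tool_rot: [-0.501, 0.499, -0.5, 0.501]
ft_force: [-0.1, 0.4, -0.8]
grip_width: 0.0854
tcp [ 0.5833 -0.1563  0.0683] axes x [ 0.004 -1.     0.   ] y [ 0.002 -0.    -1.   ] z [1.    0.004 0.002]
j [-0.26  0.55  0.03  1.05  0.    1.31] t 16.38 w 0.0854 F [-0.1  0.4 -0.8]
shift [-0.01  1.85 -0.01]
turn [-0.01  0.02  0.  ]
```

View pics/side9c.png

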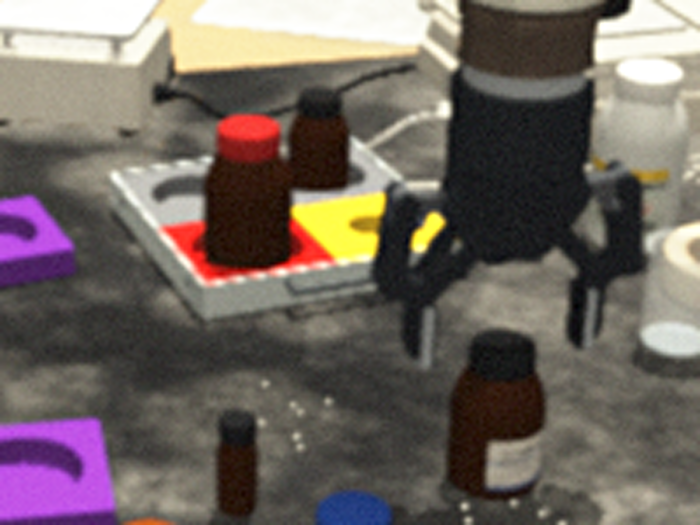

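View pics/top9c.png

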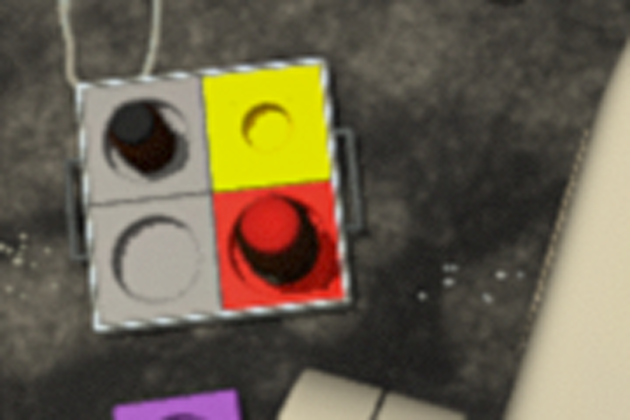

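Bottle b stands in the far grey bay, and the gripper is centred over bottle a. Next I descend, grip and lift a.

```bash
python3 -m handwheel '[[0,0.7,0,0,0,0],[0,1.4,0,0,0,0],[0,1.83,0,0,0,0],[0,1.83,0,0,0,0],[0,1.83,0,0,0,0]]';python3 -m handwheel '[[0,0,0,0,0,0],[0,0,0,0,0,0],[0,0,0,0,0,0],[0,0,0,0,0,0],[0,0,0,0,0,0]]' -1 ;python3 -m handwheel '[[0,0,0,0,0,0],[0,0,0,0,0,0],[0,-1.5,0,0,0,0],[0,-3.3,0,0,0,0],[0,-5.6,0,0,0,0]]';  python3 -c "
from h import *
need([.4945,.2255,.16],0)"
```

```text
clock: 17.1
eef_pos: [0.5836, -0.1559, 0.0235]
tool_rot: [-0.501, 0.499, -0.499, 0.501]
ft_force: [0.4, 0.6, -0.8]
grip_width: 0.0857
clock: 17.73
eef_pos: [0.5839, -0.1561, 0.0239]
tool_rot: [-0.501, 0.498, -0.5, 0.501]
ft_force: [0.3, 0.0, 6.0]
grip_width: 0.0508
clock: 18.35
eef_pos: [0.5814, -0.1554, 0.1619]
tool_rot: [0.502, -0.5, 0.497, -0.5]
ft_force: [1.1, 0.3, -1.6]
grip_width: 0.051
tcp [ 0.5814 -0.1554  0.1619] axes x [ 0.004 -1.    -0.001] y [-0.005  0.001 -1.   ] z [ 1.     0.004 -0.005]
j [-0.26  0.48  0.17  1.27  0.    1.31] t 18.35 w 0.051 F [ 1.1  0.3 -1.6]
shift [-15.25   0.11  -3.41]
turn [ 0.03  0.02 -0.01]
```

```bash
python3 -m handwheel '[[-2,-0.8,-0.4,0,0,0],[-4.3,-0.8,-0.9,0,0,0],[-6.6,-0.8,-1.4,0,0,0],[-8.9,-0.8,-1.9,0,0,0],[-11,-0.8,-2.5,0,0,0]]';python3 -m handwheel '[[-2,0,-0.5,0,0,0],[-3.5,0,-0.9,0,0,0],[-4.1,0,-1,0,0,0],[-4.25,0,-1,0,0,0],[-4.25,0,-1,0,0,0]]' ;  python3 -c "
from h import *
from workcell import bot
need([.4945,.2255,.033],0)
for n in('side',):
  c=bot.camera(n)
  im=c['color'][40:200,180:380,::-1]
  cv2.imwrite(f'pics/{n}10c.png',cv2.resize(im,None,fx=3.5,fy=3.5,interpolation=2))"
```

```text
clock: 18.98
eef_pos: [0.5183, 0.1207, 0.1822]
tool_rot: [0.501, -0.499, 0.499, -0.501]
ft_force: [0.7, 0.0, -1.5]
grip_width: 0.0513
clock: 19.6
eef_pos: [0.4941, 0.2241, 0.1825]
tool_rot: [0.501, -0.499, 0.499, -0.501]
ft_force: [0.7, -0.9, -1.4]
grip_width: 0.0511
tcp [0.4941 0.2241 0.1825] axes x [ 0.003 -1.     0.001] y [-0.    -0.001 -1.   ] z [ 1.     0.003 -0.   ]
j [ 0.43  0.35  0.03  1.25 -0.    1.99] t 19.6 w 0.0511 F [ 0.7 -0.9 -1.4]
shift [-0.06  5.98  0.02]
turn [0.   0.02 0.  ]
```

View pics/side10c.png

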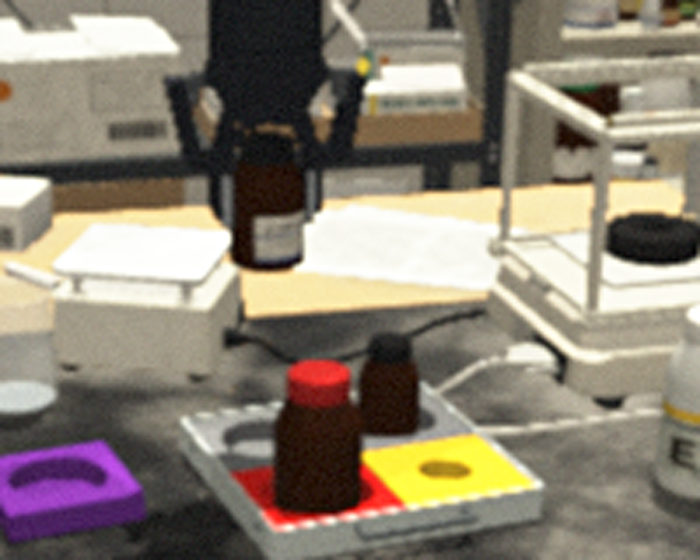

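```bash
python3 -m handwheel '[[-0.04,1.5,0.02,0,0,0],[-0.04,3,0.02,0,0,0],[-0.04,4.4,0.02,0,0,0],[-0.04,5.4,0.02,0,0,0],[-0.04,5.9,0.02,0,0,0]]';python3 -m handwheel '[[0,0.05,0,0,0,0],[0,0.1,0,0,0,0],[0,0.1,0,0,0,0],[0,0.1,0,0,0,0],[0,0.1,0,0,0,0]]' ;  python3 -c "
from h import *
from workcell import bot
need([.4945,.2255,.032],0)
c=bot.camera('side')
for p in [(.4945,.2255-.027,.008),(.4945,.2255-.035,.024),(.4945,.2255,.096)]: print(p,(proj(c,p)-[220,110])*7)
cv2.imwrite(f'pics/side11c.png',cv2.resize(c['color'][110:190,220:330,::-1],None,fx=7,fy=7,interpolation=2))"
```

```text
clock: 20.27
eef_pos: [0.4939, 0.2243, 0.0338]
tool_rot: [0.501, -0.5, 0.499, -0.5]
ft_force: [-0.1, -0.6, -0.9]
grip_width: 0.0509
clock: 20.9
eef_pos: [0.4946, 0.2262, 0.0332]
tool_rot: [-0.501, 0.499, -0.499, 0.501]
ft_force: [-0.2, -0.5, -1.1]
grip_width: 0.0507
tcp [0.4946 0.2262 0.0332] axes x [ 0.005 -1.    -0.   ] y [ 0.001  0.    -1.   ] z [1.    0.005 0.001]
j [ 0.43  0.49 -0.18  0.9   0.    2.  ] t 20.9 w 0.0507 F [-0.2 -0.5 -1.1]
shift [ 0.03  0.05 -0.01]
turn [-0.    0.03 -0.  ]
(0.4945, 0.1985, 0.008) [271.11710045 444.90549444]
(0.4945, 0.1905, 0.024) [275.83063112 413.6203492 ]
(0.4945, 0.2255, 0.096) [254.25292362 191.83634254]
```

View pics/side11c.png

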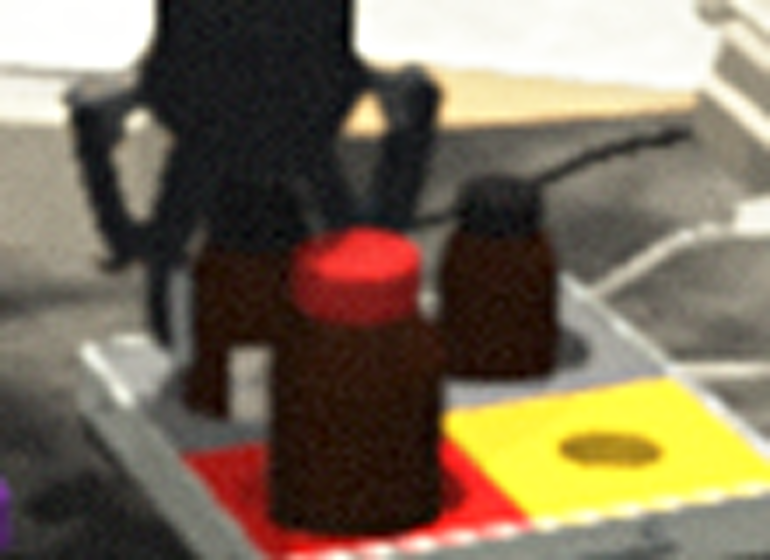

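```bash
python3 -m handwheel '[[0,0.03,0,0,0,0],[0,0.06,0,0,0,0],[0,0.06,0,0,0,0],[0,0.06,0,0,0,0],[0,0.06,0,0,0,0]]'; python3 -m handwheel '[[0,0,0,0,0,0],[0,0,0,0,0,0],[0,0,0,0,0,0],[0,0,0,0,0,0],[0,0,0,0,0,0]]' 0.7;python3 -m handwheel '[[0,-0.5,0,0,0,0],[0,-1.5,0,0,0,0],[0,-3,0,0,0,0],[0,-5,0,0,0,0],[0,-7,0,0,0,0]]' ;  python3 -c "
from h import *
need([.433,-.151,.2],0)"
```

```text
clock: 21.58
eef_pos: [0.4944, 0.2261, 0.0319]
tool_rot: [-0.501, 0.499, -0.499, 0.501]
ft_force: [-2.9, -0.7, 5.4]
grip_width: 0.0509
clock: 22.2
eef_pos: [0.4944, 0.226, 0.0312]
tool_rot: [0.501, -0.499, 0.499, -0.501]
ft_force: [-0.4, -0.7, -0.5]
grip_width: 0.0727
clock: 22.82
eef_pos: [0.4942, 0.2259, 0.2088]
tool_rot: [-0.501, 0.499, -0.499, 0.501]
ft_force: [1.1, 0.2, 0.5]
grip_width: 0.0729
tcp [0.4942 0.2259 0.2088] axes x [ 0.004 -1.    -0.   ] y [ 0.001  0.    -1.   ] z [1.    0.004 0.001]
j [ 0.43  0.34  0.08  1.31 -0.    2.  ] t 22.82 w 0.0729 F [1.1 0.2 0.5]
shift [15.07  0.34 -2.51]
turn [-0.    0.02 -0.  ]
```

```bash
python3 -m handwheel '[[2.3,0,-0.4,0,0,0],[4.7,0,-0.8,0,0,0],[7.1,0,-1.2,0,0,0],[9.5,0,-1.6,0,0,0],[11.8,0,-2,0,0,0]]' 0.3;python3 -m handwheel '[[2.2,0,-0.4,0,0,0],[3.27,0.5,-0.5,0,0,0],[3.27,2,-0.5,0,0,0],[3.27,4,-0.5,0,0,0],[3.27,5.3,-0.5,0,0,0]]' ;  python3 -c "
from h import *
from workcell import bot
need([.433,-.151,.025],0)
for n in('side','top'):
  c=bot.camera(n)
  im=c['color'][150:270,200:350,::-1] if n=='side' else c['color'][130:250,160:340,::-1]
  cv2.imwrite(f'pics/{n}12c.png',cv2.resize(im,None,fx=4,fy=4,interpolation=2))"
```

```text
clock: 23.45
eef_pos: [0.4453, -0.071, 0.2076]
tool_rot: [-0.501, 0.498, -0.5, 0.502]
ft_force: [0.6, 0.1, 0.3]
grip_width: 0.0559
clock: 24.08
eef_pos: [0.4328, -0.151, 0.0728]
tool_rot: [0.501, -0.499, 0.499, -0.501]
ft_force: [-0.1, -0.2, -0.7]
grip_width: 0.0551
tcp [ 0.4328 -0.151   0.0728] axes x [ 0.004 -1.    -0.   ] y [-0.001  0.    -1.   ] z [ 1.     0.004 -0.001]
j [-0.34  0.3  -0.36  0.91  0.    1.23] t 24.07 w 0.0551 F [-0.1 -0.2 -0.7]
shift [0.   1.91 0.01]
turn [ 0.    0.02 -0.  ]
```

View pics/side12c.png

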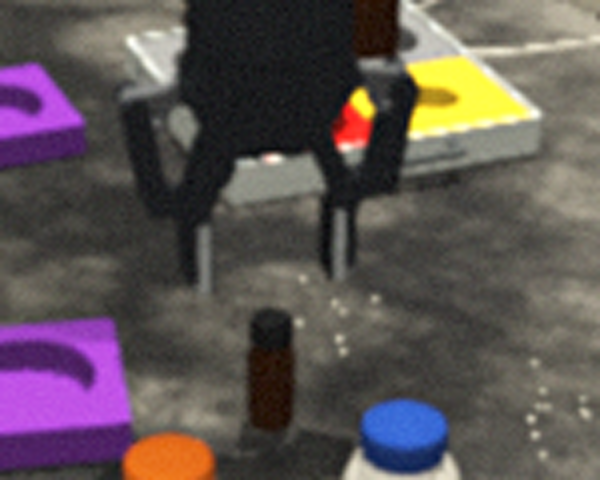

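View pics/top12c.png

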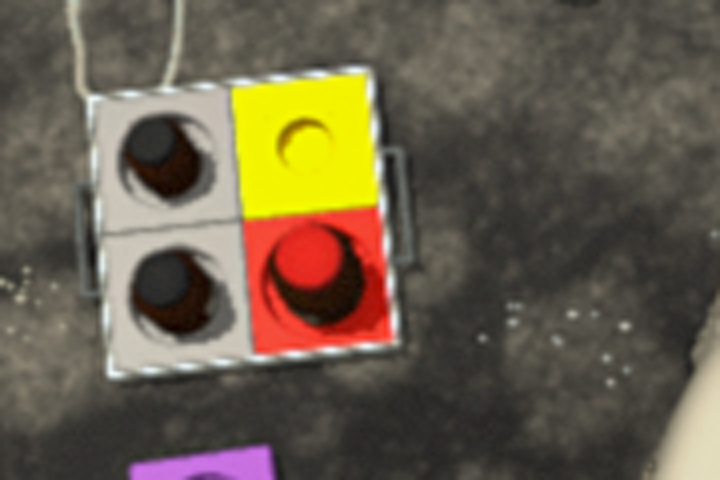

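The three bottles stand in their bays, and the open fingers straddle the vial at side (268,238). I'll descend and grip it.

```bash
python3 -m handwheel '[[0,0.7,0,0,0,0],[0,1.4,0,0,0,0],[0,1.9,0,0,0,0],[0,1.9,0,0,0,0],[0,1.9,0,0,0,0]]';python3 -m handwheel '[[0,0,0,0,0,0],[0,0,0,0,0,0],[0,0,0,0,0,0],[0,0,0,0,0,0],[0,0,0,0,0,0]]' -1 ;python3 -m handwheel '[[0,0,0,0,0,0],[0,0,0,0,0,0],[0,-1,0,0,0,0],[0,-2,0,0,0,0],[0,-2.8,0,0,0,0]]';  python3 -c "
from h import *
from workcell import bot
need([.605,.142,.16],0)
c=bot.camera('side')
cv2.imwrite(f'pics/side13c.png',cv2.resize(c['color'][120:270,200:350,::-1],None,fx=4,fy=4,interpolation=2))"
```

```text
clock: 24.8
eef_pos: [0.4343, -0.1512, 0.0272]
tool_rot: [-0.501, 0.498, -0.499, 0.501]
ft_force: [0.4, -0.3, -0.7]
grip_width: 0.0553
clock: 25.42
eef_pos: [0.4341, -0.1512, 0.027]
tool_rot: [-0.501, 0.498, -0.499, 0.501]
ft_force: [-0.5, -0.3, 5.3]
grip_width: 0.0203
clock: 26.05
eef_pos: [0.4334, -0.151, 0.0969]
tool_rot: [0.501, -0.499, 0.499, -0.501]
ft_force: [-0.5, -0.7, 0.1]
grip_width: 0.0201
tcp [ 0.4334 -0.151   0.0969] axes x [ 0.004 -1.    -0.   ] y [-0.  0. -1.] z [ 1.     0.004 -0.   ]
j [-0.34  0.27 -0.33  0.97 -0.    1.23] t 26.05 w 0.0201 F [-0.5 -0.7  0.1]
shift [-11.69  -2.53   6.91]
turn [ 0.    0.02 -0.  ]
```

View pics/side13c.png

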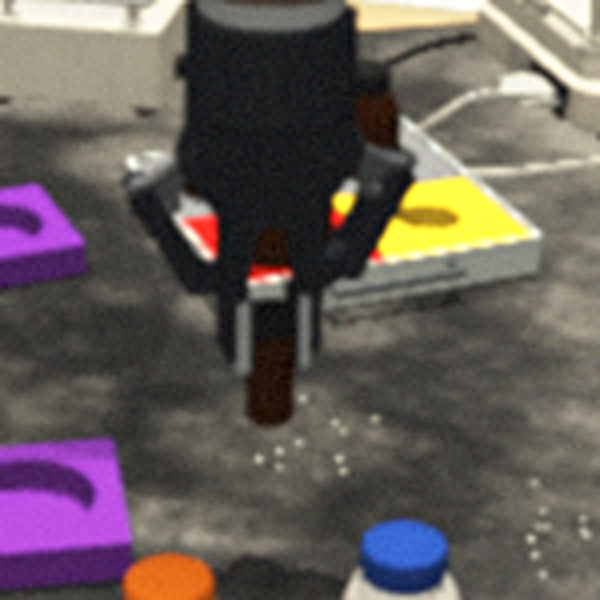

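```bash
python3 -m handwheel '[[-0.6,-1.5,0.5,0,0,0],[-2.2,-2.4,1.5,0,0,0],[-4.2,-2.4,2.6,0,0,0],[-6.2,-2.4,3.7,0,0,0],[-8.2,-2.4,4.8,0,0,0]]';python3 -m handwheel '[[-1.6,0,0.9,0,0,0],[-2.8,0,1.7,0,0,0],[-3.3,0,2.05,0,0,0],[-3.5,0,2.1,0,0,0],[-3.5,0,2.1,0,0,0]]' ;  python3 -c "
from h import *
from workcell import bot
need([.605,.142,.035],0)
c=bot.camera('side')
for p in [(.605,.142,.12),(.605,.142,.024)]: print(proj(c,p))
cv2.imwrite(f'pics/side14c.png',cv2.resize(c['color'][50:200,200:350,::-1],None,fx=4,fy=4,interpolation=2))"
```

```text
clock: 26.72
eef_pos: [0.553, 0.056, 0.1554]
tool_rot: [0.501, -0.499, 0.499, -0.501]
ft_force: [0.9, -0.0, -0.5]
grip_width: 0.0204
clock: 27.35
eef_pos: [0.6041, 0.1415, 0.1559]
tool_rot: [0.501, -0.499, 0.499, -0.5]
ft_force: [0.1, -0.6, -0.8]
grip_width: 0.0198
tcp [0.6041 0.1415 0.1559] axes x [ 0.004 -1.     0.001] y [-0.001 -0.001 -1.   ] z [ 1.     0.004 -0.001]
j [ 0.23  0.52  0.22  1.27 -0.    1.8 ] t 27.35 w 0.0198 F [ 0.1 -0.6 -0.8]
shift [-0.02  4.84  0.04]
turn [0.01 0.02 0.  ]
[308.52895311 136.62250773]
[306.83827668 172.94216792]
```

View pics/side14c.png

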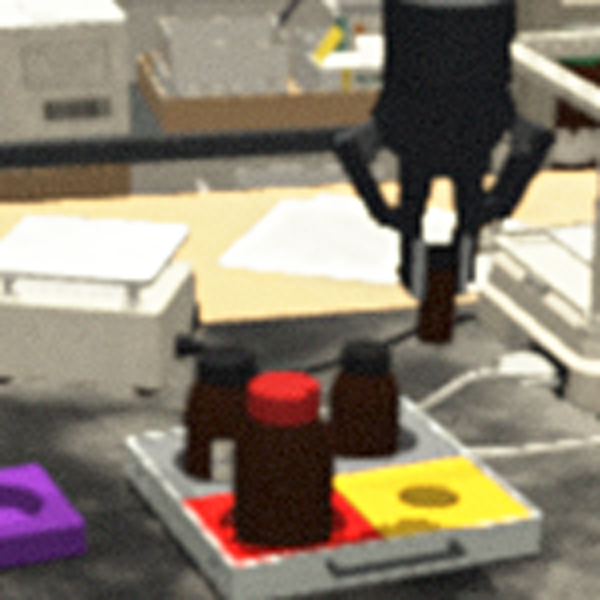

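```bash
python3 -m handwheel '[[-0.02,1.2,0.02,0,0,0],[-0.02,2.2,0.02,0,0,0],[-0.02,3,0.02,0,0,0],[-0.02,3.5,0.02,0,0,0],[-0.02,3.7,0.02,0,0,0]]';python3 -m handwheel '[[0,0.3,0,0,0,0],[0,0.6,0,0,0,0],[0,0.85,0,0,0,0],[0,1.05,0,0,0,0],[0,1.08,0,0,0,0]]' ;  python3 -c "
from h import *
from workcell import bot
need([.605,.142,.035],0)
c=bot.camera('side')
for p in [(.605,.142-.0115,.008),(.605,.142-.02,.024),(.605,.142,.066)]: print((proj(c,p)-[250,110])*7)
cv2.imwrite(f'pics/side15c.png',cv2.resize(c['color'][110:190,250:360,::-1],None,fx=7,fy=7,interpolation=2))"
```

```text
clock: 28.02
eef_pos: [0.6048, 0.142, 0.0634]
tool_rot: [0.501, -0.499, 0.499, -0.501]
ft_force: [0.7, 0.3, -1.4]
grip_width: 0.0202
clock: 28.65
eef_pos: [0.605, 0.1427, 0.0363]
tool_rot: [0.501, -0.499, 0.499, -0.501]
ft_force: [-0.9, -0.2, 0.6]
grip_width: 0.0201
tcp [0.605  0.1427 0.0363] axes x [ 0.004 -1.     0.   ] y [-0.001 -0.    -1.   ] z [ 1.     0.004 -0.001]
j [ 0.23  0.62  0.06  1.01 -0.    1.8 ] t 28.65 w 0.0201 F [-0.9 -0.2  0.6]
shift [0.03 0.05 0.  ]
turn [0.   0.03 0.  ]
[405.57087311 494.66144185]
[414.77463107 463.71045488]
[402.93996189 331.63628388]
```

View pics/side15c.png

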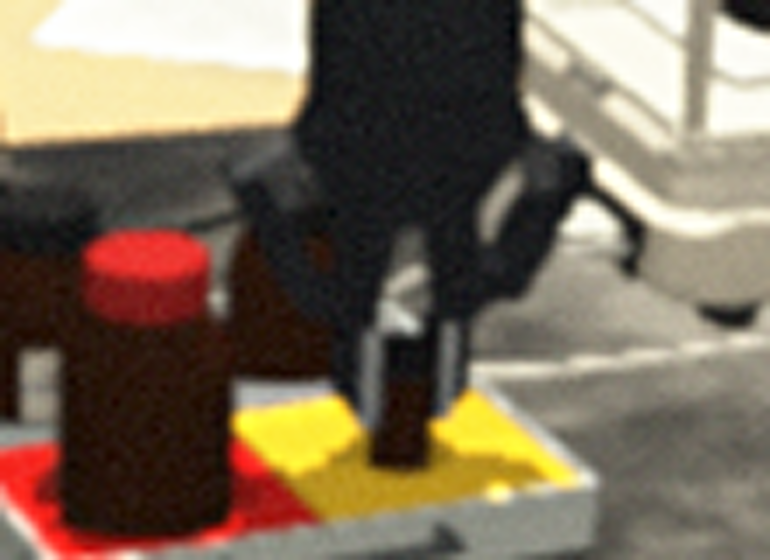

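```bash
python3 -m handwheel '[[0,0.03,0,0,0,0],[0,0.05,0,0,0,0],[0,0.05,0,0,0,0],[0,0.05,0,0,0,0],[0,0.05,0,0,0,0]]'; python3 -m handwheel '[[0,0,0,0,0,0],[0,0,0,0,0,0],[0,0,0,0,0,0],[0,0,0,0,0,0],[0,0,0,0,0,0]]' 0;python3 -m handwheel '[[0,-0.5,0,0,0,0],[0,-1.5,0,0,0,0],[0,-3,0,0,0,0],[0,-5,0,0,0,0],[0,-7,0,0,0,0]]'; python3 -m handwheel '[[2,0,-1,0,0,0],[4,0,-2,0,0,0],[6,0,-3,0,0,0],[8,0,-4,0,0,0],[10,0,-4,0,0,0]]' ;  python3 -c "
from h import *
from workcell import bot
need([.605,.142,.035],0)
for n in('side','top'):
  c=bot.camera(n)
  cv2.imwrite(f'pics/{n}16.png',c['color'][:,:,::-1])
  im=c['color'][120:200,220:340,::-1] if n=='side' else c['color'][130:240,165:300,::-1]
  cv2.imwrite(f'pics/{n}16c.png',cv2.resize(im,None,fx=5,fy=5,interpolation=2))"
```

```text
clock: 29.32
eef_pos: [0.6053, 0.1427, 0.0356]
tool_rot: [-0.501, 0.499, -0.499, 0.501]
ft_force: [0.2, -1.0, -0.1]
grip_width: 0.0202
clock: 29.95
eef_pos: [0.6053, 0.1427, 0.0356]
tool_rot: [0.501, -0.499, 0.499, -0.501]
ft_force: [0.4, -0.6, 1.0]
grip_width: 0.043
clock: 30.58
eef_pos: [0.6051, 0.1427, 0.2131]
tool_rot: [-0.501, 0.499, -0.499, 0.501]
ft_force: [0.1, 0.7, 0.7]
grip_width: 0.0427
clock: 31.2
eef_pos: [0.5047, -0.1089, 0.2121]
tool_rot: [-0.501, 0.499, -0.499, 0.501]
ft_force: [1.2, 0.4, -0.3]
grip_width: 0.0425
tcp [ 0.5047 -0.1089  0.2121] axes x [ 0.004 -1.     0.   ] y [ 0.001 -0.    -1.   ] z [1.    0.004 0.001]
j [-0.21  0.28  0.01  1.3   0.    1.35] t 31.2 w 0.0425 F [ 1.2  0.4 -0.3]
shift [-10.02   7.09   4.05]
turn [-0.01  0.03  0.  ]
```

View pics/side16c.png

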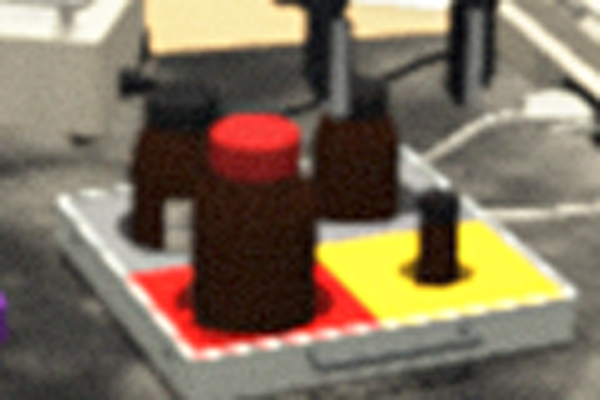

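View pics/top16c.png

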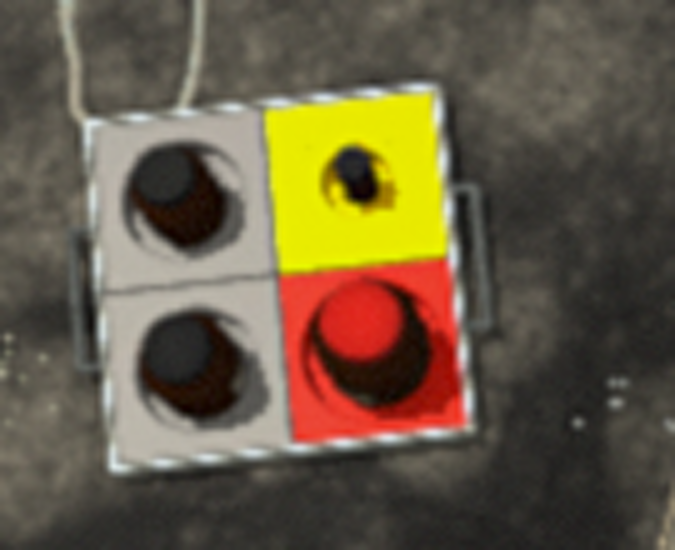

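View pics/side16.png

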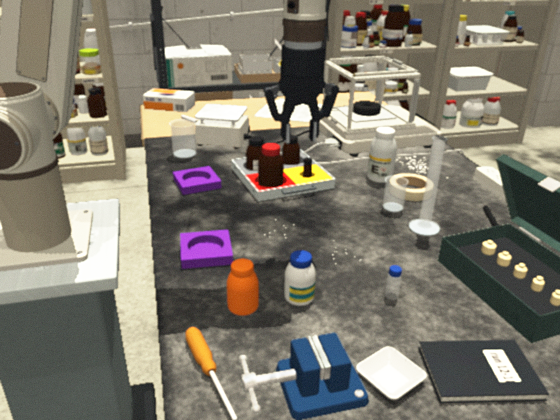

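All four stand upright in their bays: red (271,165), a (255,152), b (291,150) and the vial (308,168) in the side view. The white bottle (300,278) and clear vial (393,285) have not moved, and the arm is clear of everything. I'm handing in.

```bash
python3 -c "
from workcell import bot
print(bot.job_done())"
```

```text
the job is handed in; nothing more can be done
None
```

All four brown containers are in the tray, and the job was handed in at about 31 s; the hand-in itself reports no verdict.

- **Where they stand:** the red-capped bottle is in the red bay, the larger black-capped bottle in the near grey bay, the smaller one in the far grey bay, and the brown vial in the yellow bay.
- **Last checks:** the final side and top pictures show all four upright within their bays. In the side view the white bottle and the clear vial stand where they were at the start, and the arm had withdrawn and was touching nothing.
- **Disagreements:** setting down the red bottle gave a brief 34 N reading on the wrist as it reached the floor of the bay. The two cameras also disagreed by about 2–3 mm on the vial's position. Neither affected the result.

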